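Seat the chocolate fountain's tower on its pins

ROBOT

A 6-joint arm with a two-finger parallel gripper is mounted at the origin on the work surface. World frame = base frame: x ahead of the robot, y to its left, z up, the work surface at z = 0. Lengths are in m, angles in rad, forces in N, time in s.
With the tool pointing down it reaches from about 0.35 to 0.775 m from the base axis. Payload 5.5 kg.
Tool frame: the origin (TCP) lies at the very end of the fingers, on their centre line; the grasp point (between the pads) lies 19 mm behind it (grip_point_offset is the distance from the TCP to the grasp point, in m); z points along the fingers, y is the direction in which the jaws open and shut (so a half turn about z gives the same grasp; the last joint's range is limited). The gripper opens to 85 mm and grips with 20 to 120 N. Pads are 22 mm wide; open, the fingers measure 114 mm over their backs; the gripper's body (76 mm by 85 mm) begins 54 mm behind the grasp point. The pads swing forward as they close: fully open they stand 13 mm farther back than shut.
Start: joints at [-1.298, 0.313, 0.046, 1.304, 0, 1.431], TCP at [0.231, -0.527, 0.231] pointing down, gripper open.
Joint ranges: [-2.76, 2.76], [-0.86, 1.69], [-1.03, 1.26], [-2.2, 2.34], [-1.47, 1.5], [-3.14, 3.14]. Speed limits (rad/s): [2.57, 2.57, 3.14, 3.14, 3.14, 3.14].

INTERFACE

Orientations are given as a unit quaternion [w, x, y, z].
In Python, from workcell import * gives the robot as it stands.
- The arm moves only by the shell command python3 -m crank 'ROWS' [OPENING] [FORCE]. ROWS is a JSON object of lists of equal length, an entry for each row: "travel": the shift along the tool's x, y, z in units of 40 mm (1.0 is 40 mm), a list of three; "turn": the turn about the tool's z in rad. In form: {"travel": [[x, y, z], ...], "turn": [turn, ...]}. A call has 1 to 5 rows; each row is the pose to reach, as a shift and turn from the pose commanded when the call began, along the tool's axes at that moment; what a row does not reach only later rows make up. A row lasts 1/12 s, in which the tool goes at most 41.7 mm and 7.16 degrees, less where a joint would pass 70% of its speed; a pose out of reach is approached as far as the arm can. A call with a gripper value outside its range is refused whole. OPENING is the finger opening in mm, from 0 to 85.4, set as the call begins (- or left out, the last holds). The fingers move at their own pace and stop on an object; FORCE is the grip in N (left out, the last holds). Time passes only in rows, so rows that repeat a pose let the fingers close. It gives the time, the measured TCP pose, the force and the opening at its end, in the units of the state.
- get_state(): the state, without advancing time (a new reading comes with each control period).
- read_camera(name): name is "side" or "top" or "wrist"; returns a dict with "image" (420x560x3 uint8, red, green, blue), "K" (3x3 intrinsics, pixels), "R" (3x3) and "t" (3): a world point X has camera coordinates R X + t. Camera axes: x right, y down, z forward; pixel columns grow to the right and rows downward; lengths in m; the calibration is good to about 2 mm. A picture is of the moment at which its call begins. There is no depth.
- hand_in(): hands the job in, once; it reports no verdict.
The state is a dict: "clock": time; "joint_pos": joint angles; "qvel": joint speeds; "tau": joint torques, N m; "tcp_pos": TCP position; "orientation": TCP orientation; "wrist_force": force on the tool from outside, world axes, zero at the start; "ft_torque": the same for the moment, N m; "finger_gap": finger opening in m.
Only numpy, scipy, OpenCV 4.12 (cv2) and the standard library are available. Lean on these libraries where they do the work, as an engineer would, in place of code of your own. Each camera call takes 0.05 s, during which the arm holds its last target. There are 200 camera calls.

TASK

The empty chocolate fountain is being put together: its white tower stands in the steel basin, but its notched foot is riding on top of the three black locating pins. Turn the tower with a fingertip (the dark pegs near its top give it something to push on) until the notches of the foot stand over the pins, then press the tower down until the foot sits fully home on the basin floor, and let go. Only push and press: do not lift the tower, and leave the canopy, the auger and the dessert cups where they are.

Things in the scene. Friction and masses are not known exactly. Their poses are not given: they have to be found in the camera images.
- fountain: Base and basin, standing firmly on the table (does not move). Origin: on the tower's axis at table height; x axis: away from the two grey dials on its front; z up. Black base 230 mm across; steel basin with a flat floor 100 mm above the table (200 mm across) and a rim 142 mm above the table, 284 mm across.
- tower (a joint): Turn of the white tower about its fixed upright axis relative to the fountain, rad, positive counter-clockwise from above, without end. Notches stand over pins at 0, +-2.094, +-4.189; it goes down if within 0.04 rad of these. Starts between 0.35 and 1.75: the nearest fit is at most 60 degrees away, to either side. Turning takes 0.1 N m (2 to 3 N on a peg); it stays where left.
- tower_seat (a joint): How far the tower has gone down, m: 0 at the start (foot on top of the pins), 0.012 fully home (foot on the basin floor), below 0 if lifted. It slides stiffly on its drive boss: it does not drop of its own weight, needs about 6 N of downward push once notches and pins are in line, and stays down. Out of line it cannot go down.
- tower_top (a point): Centre of the tower's open top end, on its axis. The tower is an upright white tube 70 mm outside, 60 mm inside, with a level rim 287 mm above the table at the start and 275 mm when home; 175 mm from the underside of the foot to the rim. The tube stays upright: it only turns and slides along its axis.
- peg0 (a point): First of three like dark steel pegs that stick out of the tube, 120 degrees apart, each directly above a notch. Peg: 9 mm thick, level, from the tube's wall (35 mm from the axis) to 51 mm from the axis, 35 mm below the tower's rim (252 mm above the table at the start). This point: its centre line, 43 mm from the axis. At joint tower = 0 it points along the fountain's x axis.
- peg1 (a point): Second peg, 120 degrees counter-clockwise (from above) of peg0, same point.
- peg2 (a point): Third peg, 240 degrees counter-clockwise of peg0, same point.
- notch0 (a point): The notch of the foot under peg0, at the underside of the foot, 64 mm from the axis. The foot is a white disc 144 mm across and 6 mm thick; its three notches, alike, are cut in from its edge, 14 mm wide and 15 mm deep.
- pin0 (a point): Tip of the first of three black pins in the basin floor, 8 mm thick with a round tip, 12 mm tall, 64 mm from the axis, in the direction of the fountain's x axis. Each pin stands on a black lug, a flat strip 8 mm wide and 3 mm high on the basin floor that runs straight outward to 92 mm from the axis: its end shows beyond the white foot even while the foot covers the pin.
- pin1 (a point): Tip of the second pin, 120 degrees counter-clockwise of pin0.
- pin2 (a point): Tip of the third pin, 240 degrees counter-clockwise of pin0.
- canopy: Loose white dome-shaped ring (the fountain's canopy), 170 mm across, 30 mm high, lying on the table beside the fountain. Origin: centre of its underside. Leave it alone.
- auger: Loose white screw (the fountain's auger), 202 mm long, 52 mm thick, lying on the table beside the fountain along its own x axis. Origin: underside below the middle. Leave it alone.
- cup_a: Square clear dessert cup with white and pink cream, 52 mm wide, 62 mm high, standing on the table. Origin: centre of its underside. Leave it alone.
- cup_b: A second dessert cup like cup_a. Leave it alone.

How it is judged:
By the outcome, as a careful person would: the job done as asked, in the order asked, and still so for the second after the job is handed in, with the robot touching nothing.
It also fails if it takes over 48 s, if anything falls off the work surface, if the arm or the gripper's body presses on something with over 40 N, if the wrist force passes 120 N, or if a joint passes its speed limit or range.

## Working session

There is one attempt and no reset: what is moved stays moved. The work goes in short steps, Python scripts to look and compute and a shell command to move; the robot and the scene stay as the last step left them, time stands still between calls to the robot, and variables do not carry over. Pictures are saved under pics/ and viewed, about 8 in all and at most 12, crops included, and the job is handed in when it is done.

```bash
mkdir -p pics; python3 - <<'E'
from workcell import *
import cv2
for n in("top","side"):
    c=read_camera(n); cv2.imwrite(f"pics/{n}0.png",c["image"][:,:,::-1]); print(n,c["K"].tolist(),c["R"].tolist(),c["t"].tolist())
print(get_state())
E
```

```text
top [[476.25098717190986, 0.0, 285.7933008963891], [0.0, 476.25098717190986, 212.25701144710547], [0.0, 0.0, 1.0]] [[0.028100540619414208, -0.9993957946655099, -0.020454955922484013], [-0.9885932727342109, -0.024756147377256885, -0.14856134851198002], [0.1479652010492977, 0.024396286027378363, -0.9886916205301383]] [0.05027431985132012, 0.5908749527363604, 1.2371711330859145]
side [[523.2170492322198, 0.0, 285.75583168637337], [0.0, 523.2170492322198, 204.47814195065942], [0.0, 0.0, 1.0]] [[-0.9496890218689596, -0.31319348701694993, 0.0007755203041888147], [-0.25661062620771485, 0.776689785802796, -0.5752425255028453], [0.17955987374372673, -0.546500518133122, -0.8179825398022665]] [0.5625781895854555, 0.2139857906801606, 1.5825851287043937]
{'clock': 0.1, 'joint_pos': array([-1.29758271e+00,  3.13918415e-01,  4.50713656e-02,  1.30366389e+00,
       -2.13558574e-06,  1.43118895e+00]), 'qvel': array([-0.00019863, -0.00158108,  0.00264908, -0.00157754, -0.00104132,
       -0.00142152]), 'tau': array([ 2.47364129e-03, -4.81724131e+01,  2.99244887e+01,  1.27204732e-02,
       -1.02056022e-04,  2.05535109e-06]), 'tcp_pos': array([ 0.23053934, -0.52622184,  0.23049333]), 'orientation': array([-8.55324193e-04,  9.78772520e-01,  2.04947844e-01, -5.82936528e-05]), 'wrist_force': array([ 0.16932803, -0.96462885, -0.34677024]), 'ft_torque': array([ 0.02797544,  0.0442666 , -0.00254174]), 'finger_gap': 0.08568282654270604}
```

View pics/top0.png

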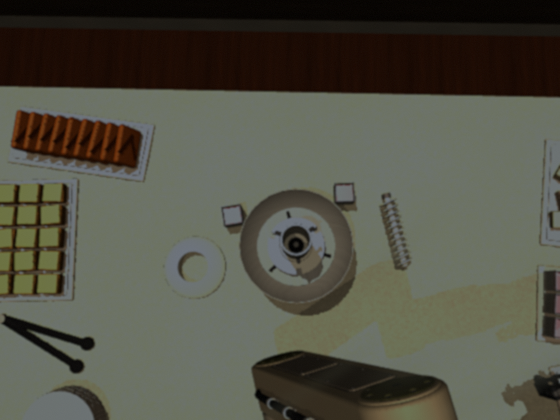

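View pics/side0.png

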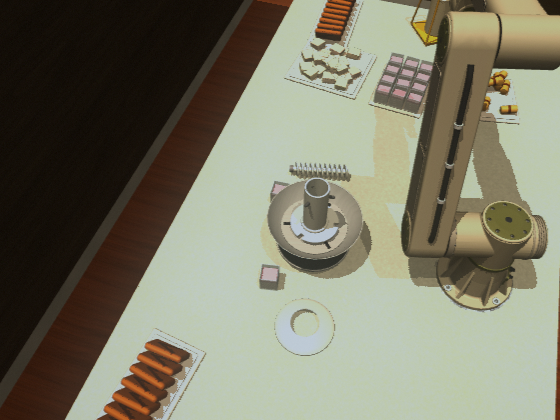

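The top view shows the basin at about (297,246) with the tower's rim at (296,244). The side view shows the tower top at (317,187). Next I'll enlarge both.

```bash
python3 - <<'E'
import cv2,numpy as np
a=cv2.imread("pics/top0.png")[185:309,232:362]; b=cv2.imread("pics/side0.png")[170:275,260:370]
a=cv2.convertScaleAbs(cv2.resize(a,None,fx=6,fy=4.8*1,interpolation=2) if 0 else cv2.resize(a,None,fx=4.8,fy=4.8,interpolation=2),alpha=1.7)
b=cv2.convertScaleAbs(cv2.resize(b,None,fx=5,fy=5,interpolation=2),alpha=1.3)
cv2.imwrite("pics/topc.png",a);cv2.imwrite("pics/sidec.png",b)
E
```

```text
(no output)
```

View pics/topc.png

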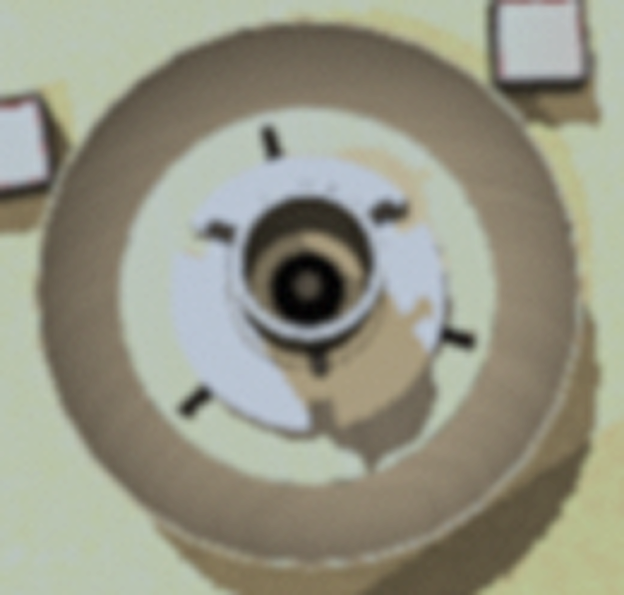

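View pics/sidec.png

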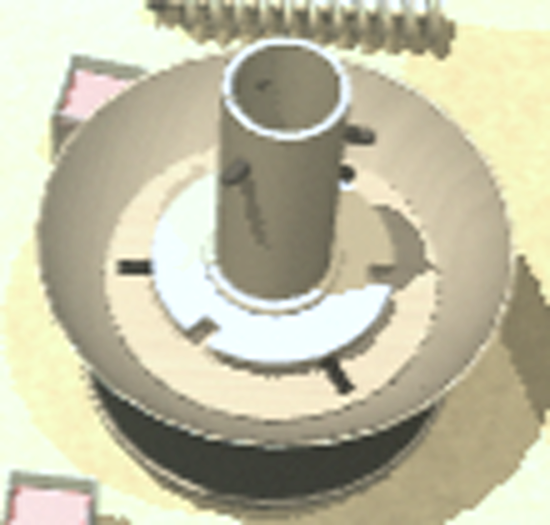

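Top crop: the lug ends are at (267,128), (473,342) and (184,412). The peg tips are at (203,229), (405,208) and (318,374), and the rim centre is at (309,268). Side crop: the rim centre is at (287,88), and the lug ends are at (118,267) and (347,390).

```bash
cat > h.py <<'E'
import numpy as np
CAM={"top":([476.251,285.793,212.257],[[0.028100540619414208,-0.9993957946655099,-0.020454955922484013],[-0.9885932727342109,-0.024756147377256885,-0.14856134851198002],[0.1479652010492977,0.024396286027378363,-0.9886916205301383]],[0.05027431985132012,0.5908749527363604,1.2371711330859145]),
"side":([523.217,285.756,204.478],[[-0.9496890218689596,-0.31319348701694993,0.0007755203041888147],[-0.25661062620771485,0.776689785802796,-0.5752425255028453],[0.17955987374372673,-0.546500518133122,-0.8179825398022665]],[0.5625781895854555,0.2139857906801606,1.5825851287043937])}
def onplane(cam,u,v,z):
    (f,cx,cy),R,t=CAM[cam]; R=np.array(R);t=np.array(t)
    o=-R.T@t; d=R.T@np.array([(u-cx)/f,(v-cy)/f,1]); return (o+d*(z-o[2])/d[2])[:2]
E
python3 - <<'E'
from h import *
T=lambda x,y,z:onplane("top",232+(x+.5)/4.8-.5,185+(y+.5)/4.8-.5,z)
S=lambda x,y,z:onplane("side",260+(x+.5)/5-.5,170+(y+.5)/5-.5,z)
c1=T(309,268,.287);c2=S(287,88,.287);print("c",c1,c2)
L=[T(*p,.103) for p in((267,128),(473,342),(184,412))]; 
from scipy.optimize import least_squares as ls
def fit(P,r):
    f=lambda q:np.ravel([np.array(q[:2])+r*np.array([np.cos(q[2]+k),np.sin(q[2]+k)])-p for p,k in zip(P,(0,-2*np.pi/3,2*np.pi/3))])
    best=min((ls(f,[.55,0,a]) for a in(-2,0,2)),key=lambda s:s.cost); return best.x,best.cost**.5
print("lugs",fit(L,.0915))
P=[T(*p,.252) for p in((203,229),(405,208),(318,374))]
def fp(o):return fit([P[i] for i in o],.050)
print("pegs",fp((0,1,2)),fp((0,2,1)))
print(S(118,267,.103),S(347,390,.103),P)
E
```

```text
c [0.49217696 0.03628768] [0.49078665 0.03905797]
lugs (array([0.4954899 , 0.03684445, 0.26564273]), np.float64(0.0011130589645717334))
pegs (array([0.49440871, 0.03649577, 1.17000934]), np.float64(0.004322580932845871)) (array([ 0.49440871,  0.03649577, -3.94197382]), np.float64(0.08519634626739996))
[0.5795244  0.06369229] [0.42639018 0.10280579] [array([0.51225969, 0.08619414]), array([ 0.52453105, -0.00767641]), array([0.4464354 , 0.03096956])]
```

The centre is at about (0.4945, 0.0365). The lugs lie at 0.266 and the pegs at 1.17 (mod 2.094), so the tower needs about -0.90 rad (clockwise). I'll set the fingers loosely on either side of the -y peg (angle -0.924) and sweep it to -1.83. First I'll rise and come above it.

```bash
cat >> h.py <<'E'
C=np.array([.4945,.0365])
def plan(x,y,z,ang):
    """travel units and turn from the measured pose to world xyz with tool x at world angle ang"""
    from workcell import get_state
    from scipy.spatial.transform import Rotation as Ro
    s=get_state(); R=Ro.from_quat(s["orientation"],scalar_first=True).as_matrix()
    a=np.arctan2(R[1,0],R[0,0]); d=R.T@(np.array([x,y,z])-s["tcp_pos"])/.04
    print("t",round(s["clock"],2),"tcp",s["tcp_pos"].round(4),"ang",a.round(3),"tilt",R[2,2].round(4),"F",s["wrist_force"].round(1),"q",s["joint_pos"].round(2))
    print("travel",d.round(3),"turn",round((a-ang+np.pi)%(2*np.pi)-np.pi,3))
def polar(r,th,z,ang): p=C+r*np.array([np.cos(th),np.sin(th)]); plan(p[0],p[1],z,ang)
E
python3 -m crank '{"travel":[[0,0,-2.5],[0,0,-2.5],[0,0,-2.5],[0,0,-2.5],[0,0,-2.5]],"turn":[-0.6,-0.6,-0.6,-0.6,-0.6]}' 24 20
python3 -m crank '{"travel":[[5,-0.2,0],[5,-0.2,0],[5,-0.2,0],[5,-0.2,0],[5,-0.2,0]],"turn":[-0.6,-0.6,-0.6,-0.6,-0.6]}'
python3 -m crank '{"travel":[[4.2,2.6,0],[4.2,2.6,0],[4.2,2.6,0],[4.2,2.6,0],[4.2,2.6,0]],"turn":[-0.6,-0.6,-0.6,-0.6,-0.6]}'
python3 -c "
from h import *
polar(.052,-.924,.33,np.pi-.924)"
```

```text
clock: 0.52
tcp_pos: [0.2309, -0.5274, 0.3329]
orientation: [0.001, 0.873, 0.488, -0.0]
wrist_force: [-0.2, 0.2, -1.3]
finger_gap: 0.0252
clock: 0.93
tcp_pos: [0.3303, -0.3502, 0.331]
orientation: [-0.0, 0.69, 0.724, 0.0]
wrist_force: [0.9, -0.0, 0.4]
finger_gap: 0.024
clock: 1.35
tcp_pos: [0.4272, -0.1777, 0.3312]
orientation: [-0.0, 0.445, 0.896, 0.0]
wrist_force: [0.1, -0.3, 0.8]
finger_gap: 0.0239
t 1.35 tcp [ 0.4272 -0.1777  0.3312] ang 2.22 tilt -1.0 F [ 0.1 -0.3  0.8] q [-0.57  0.08  0.    1.49  0.    0.35]
travel [1.949 4.574 0.033] turn 0.003
```

```bash

python3 -m crank '{"travel":[[1.95,4.57,0],[1.95,4.57,0],[1.95,4.57,0],[1.95,4.57,0],[1.95,4.57,0]],"turn":[0,0,0,0,0]}'
python3 -m crank '{"travel":[[0,0,0],[0,0,0]],"turn":[0,0]}'
python3 - <<'E'
from h import *
from workcell import *
import cv2
polar(.052,-.924,.33,np.pi-.924)
w=read_camera("wrist")["image"]; s=read_camera("side"); 
b=cv2.resize(s["image"][170:275,260:370],None,fx=4,fy=4,interpolation=2)
im=np.hstack([cv2.resize(w,(440,330)),cv2.resize(b,(346,330))]); cv2.imwrite("pics/2.png",cv2.convertScaleAbs(im[:,:,::-1],alpha=1.3))
c=read_camera("wrist");print(c["K"].tolist(),c["R"].tolist(),c["t"].tolist())
E
```

```text
clock: 1.77
tcp_pos: [0.5271, -0.0058, 0.3309]
orientation: [-0.0, 0.447, 0.894, 0.0]
wrist_force: [1.0, -0.5, 0.7]
finger_gap: 0.0243
clock: 1.93
tcp_pos: [0.5266, -0.007, 0.3304]
orientation: [-0.001, 0.446, 0.895, -0.0]
wrist_force: [0.4, -0.8, 0.2]
finger_gap: 0.0239
t 1.93 tcp [ 0.5266 -0.007   0.3304] ang 2.217 tilt -1.0 F [ 0.4 -0.8  0.2] q [-0.17  0.21  0.15  1.51 -0.    0.76]
travel [0.051 0.015 0.01 ] turn -0.001
[[312.65104225803685, 0.0, 280.24646734719295], [0.0, 312.65104225803685, 207.49121014421237], [0.0, 0.0, 1.0]] [[0.8011244885433757, 0.5984975799841468, -0.00044789422270234865], [0.5749145347512097, -0.7693487469037492, 0.2785242958332928], [0.1663515301640328, -0.22339013494501322, -0.9604290791210636]] [-0.41597008238949357, -0.3726644192491118, 0.3860735499759567]
```

View pics/2.png

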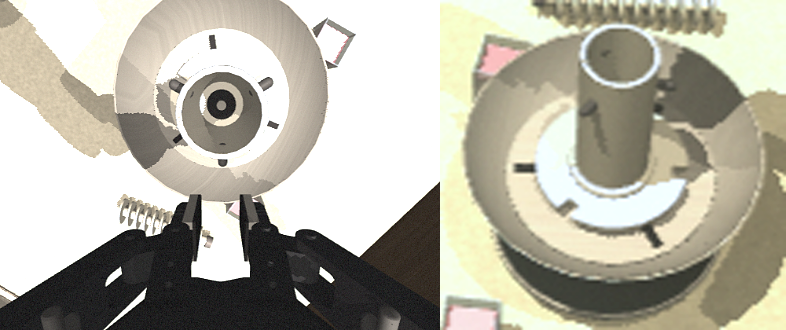

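The wrist view shows the peg at (223,163), centred between the fingers at x≈190 and 258. I'll descend around it.

```bash

python3 -m crank '{"travel":[[0.05,0,0.5],[0.05,0,1],[0.05,0,1.5],[0.05,0,2],[0.05,0,2.25]],"turn":[0,0,0,0,0]}'
python3 -m crank '{"travel":[[0,0,0]],"turn":[0]}'
python3 - <<'E'
from h import *
for k in range(1,6): polar(.052,-.924-.09*k,.2405,np.pi-.924-.09*k)
E
```

```text
clock: 2.5
tcp_pos: [0.5235, -0.0084, 0.2392]
orientation: [-0.001, 0.449, 0.893, -0.001]
wrist_force: [-1.1, 0.2, 0.5]
finger_gap: 0.0241
clock: 2.58
tcp_pos: [0.5233, -0.0081, 0.2392]
orientation: [-0.002, 0.449, 0.894, -0.001]
wrist_force: [-0.5, 0.8, 0.4]
finger_gap: 0.0239
t 2.58 tcp [ 0.5233 -0.0081  0.2392] ang 2.211 tilt -1.0 F [-0.5  0.8  0.4] q [-0.17  0.21 -0.07  1.29 -0.    0.76]
travel [ 0.029 -0.02  -0.033] turn 0.083
t 2.58 tcp [ 0.5233 -0.0081  0.2392] ang 2.211 tilt -1.0 F [-0.5  0.8  0.4] q [-0.17  0.21 -0.07  1.29 -0.    0.76]
travel [ 0.044 -0.136 -0.033] turn 0.173
t 2.58 tcp [ 0.5233 -0.0081  0.2392] ang 2.211 tilt -1.0 F [-0.5  0.8  0.4] q [-0.17  0.21 -0.07  1.29 -0.    0.76]
travel [ 0.07  -0.25  -0.032] turn 0.263
t 2.58 tcp [ 0.5233 -0.0081  0.2392] ang 2.211 tilt -1.0 F [-0.5  0.8  0.4] q [-0.17  0.21 -0.07  1.29 -0.    0.76]
travel [ 0.105 -0.361 -0.032] turn 0.353
t 2.58 tcp [ 0.5233 -0.0081  0.2392] ang 2.211 tilt -1.0 F [-0.5  0.8  0.4] q [-0.17  0.21 -0.07  1.29 -0.    0.76]
travel [ 0.15  -0.469 -0.031] turn 0.443
```

```bash

python3 -m crank '{"travel":[[0.005,-0.117,0],[0.021,-0.232,0],[0.047,-0.347,0],[0.083,-0.458,0],[0.129,-0.565,0]],"turn":[0.09,0.18,0.27,0.36,0.45]}'
python3 -m crank '{"travel":[[0.005,-0.117,0],[0.021,-0.232,0],[0.047,-0.347,0],[0.083,-0.458,0],[0.129,-0.565,0]],"turn":[0.09,0.18,0.27,0.36,0.45]}'
python3 -m crank '{"travel":[[0,0,0],[0,0,0]],"turn":[0,0]}'
python3 - <<'E'
from h import *
from workcell import *
import cv2
polar(.052,-.924-.9,.2405,np.pi-.924-.9)
c=read_camera("wrist"); s=read_camera("side")
np.savez("w3.npz",**c)
b=cv2.resize(s["image"][170:275,260:370],(346,330),interpolation=2)
im=np.hstack([cv2.resize(c["image"],(440,330)),b]); cv2.imwrite("pics/3.png",cv2.convertScaleAbs(im[:,:,::-1],alpha=1.2))
E
```

```text
clock: 3.0
tcp_pos: [0.5049, -0.017, 0.2428]
orientation: [0.001, 0.638, 0.77, 0.001]
wrist_force: [1.3, 1.7, -2.1]
finger_gap: 0.0239
clock: 3.42
tcp_pos: [0.482, -0.0165, 0.243]
orientation: [0.001, 0.794, 0.608, 0.002]
wrist_force: [3.1, 1.0, -1.6]
finger_gap: 0.0239
clock: 3.58
tcp_pos: [0.4813, -0.0164, 0.2427]
orientation: [0.001, 0.792, 0.611, 0.001]
wrist_force: [-1.1, -0.2, -0.1]
finger_gap: 0.0239
t 3.58 tcp [ 0.4813 -0.0164  0.2427] ang 1.314 tilt -1.0 F [-1.1 -0.2 -0.1] q [-0.2   0.13 -0.16  1.28 -0.    1.63]
travel [ 0.063 -0.013  0.054] turn -0.003
```

View pics/3.png

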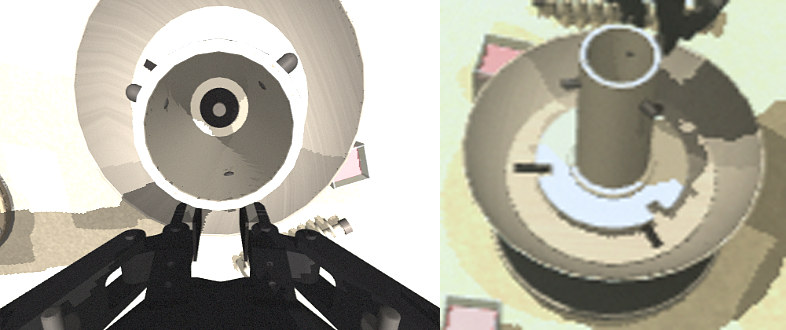

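The tower turned: the side view shows the notch at (672,205), close to the lug at (653,240). The wrist view shows peg tips at (129,92) and (293,58) and a lug end at (150,65). Next I'll work out the remaining angle from these.

```bash
cat >> h.py <<'E'
def wp(c,u,v,z):
    R,t,K=c["R"],c["t"],c["K"]; o=-R.T@t; d=R.T@np.linalg.inv(K)@[u,v,1]; return (o+d*(z-o[2])/d[2])[:2]
def ang(p): d=p-C; return np.hypot(*d).round(4), (np.arctan2(d[1],d[0])%(2*np.pi/3)).round(3)
E
python3 - <<'E'
from h import *
c=np.load("w3.npz"); k=560/440
for n,u,v,z in(("pegL",128,92,.252),("pegR",294,57,.252),("lug",147,64,.103)): print(n,ang(wp(c,u*k,v*k,z)))
im=c["image"]
import cv2
cv2.imwrite("pics/4.png",cv2.convertScaleAbs(cv2.resize(im[0:280,90:450],(792,616))[:590,:,::-1],alpha=1.1))
E
```

```text
pegL (np.float64(0.0509), np.float64(0.454))
pegR (np.float64(0.0505), np.float64(0.475))
lug (np.float64(0.0903), np.float64(0.262))
```

View pics/4.png

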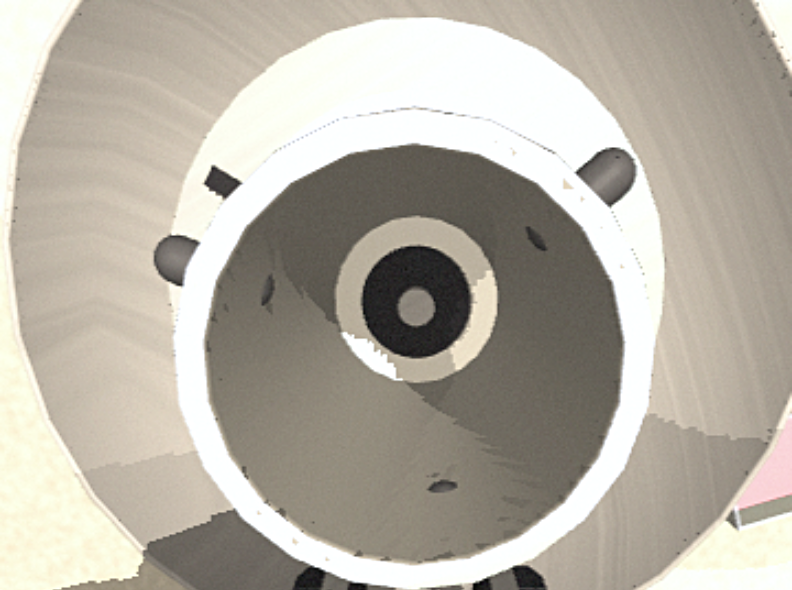

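Pegs at about 0.465 and lugs at 0.264 leave 0.20 rad to go.

```bash

python3 -m crank '{"travel":[[0.001,-0.052,0],[0.004,-0.104,0],[0.009,-0.155,0],[0.017,-0.207,0],[0.026,-0.258,0]],"turn":[0.04,0.08,0.12,0.16,0.2]}'
python3 -m crank '{"travel":[[0,0,0],[0,0,0],[0,0,0]],"turn":[0,0,0]}'
python3 - <<'E'
from h import *
from workcell import *
import cv2
polar(.052,-.924-1.1,.2405,np.pi-.924-1.1)
c=read_camera("wrist"); s=read_camera("side")
np.savez("w5.npz",**c)
b=cv2.resize(s["image"][170:275,260:370],None,fx=2.6,fy=4.15,interpolation=2)[:,:286]
a=cv2.resize(c["image"][0:240,90:370],(508,436))
im=np.hstack([a,b]) if a.shape[0]==b.shape[0] else np.hstack([a,cv2.resize(b,(286,436))]); cv2.imwrite("pics/5.png",cv2.convertScaleAbs(im[:,:,::-1],alpha=1.1))
E
```

```text
clock: 4.1
tcp_pos: [0.4722, -0.0127, 0.242]
orientation: [0.001, 0.849, 0.528, 0.001]
wrist_force: [2.2, -0.9, 1.7]
finger_gap: 0.0242
clock: 4.35
tcp_pos: [0.4717, -0.0125, 0.2417]
orientation: [0.001, 0.849, 0.529, 0.0]
wrist_force: [2.4, -2.0, 1.6]
finger_gap: 0.0242
t 4.35 tcp [ 0.4717 -0.0125  0.2417] ang 1.114 tilt -1.0 F [ 2.4 -2.   1.6] q [-0.2   0.11 -0.19  1.27 -0.    1.83]
travel [ 0.05  -0.024  0.03 ] turn -0.003
```

View pics/5.png

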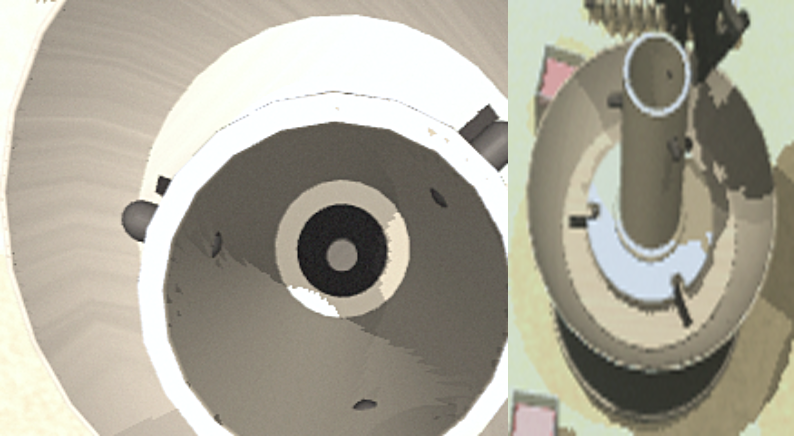

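```bash
python3 - <<'E'
from h import *
import cv2
from workcell import *
c=np.load("w5.npz"); k=280/508
print("pegL",ang(wp(c,90+122*k,219*k,.252)),"lug",ang(wp(c,90+159*k,184*k,.103)))
im=c["image"]; s=read_camera("side")["image"]
a=cv2.resize(im[30:130,130:430],(798,266),interpolation=2)
b=cv2.resize(s[196:246,275:350],(480,320),interpolation=2); b=np.pad(b,((0,0),(0,318),(0,0)))
cv2.imwrite("pics/6.png",np.vstack([a,b])[:,:,::-1])
E
```

```text
pegL (np.float64(0.0523), np.float64(0.283)) lug (np.float64(0.092), np.float64(0.259))
```

View pics/6.png

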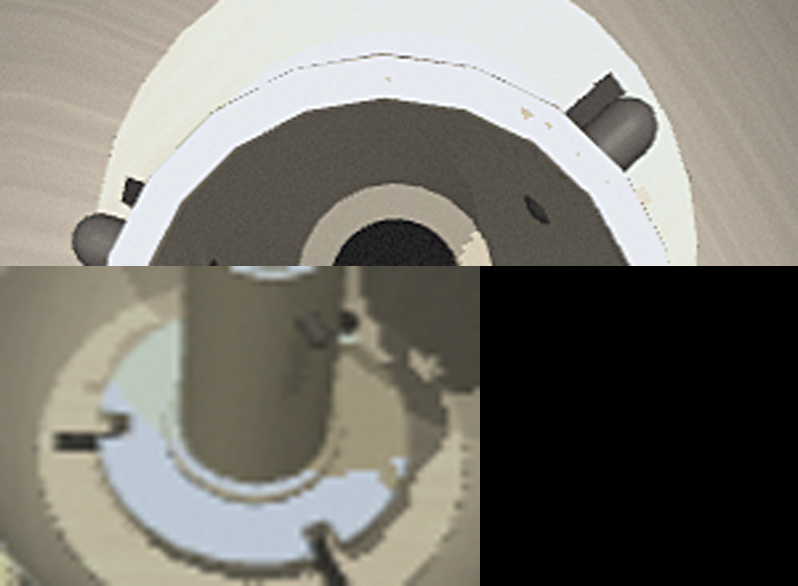

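```bash
python3 - <<'E'
from h import *
c=np.load("w5.npz"); k=1/2.66
W=lambda u,v,z:ang(wp(c,130+u*k,30+v*k,z))
print("pegs",W(72,238,.252),W(653,114,.252),"lugs",W(125,187,.103),W(617,82,.103))
S=lambda x,y,z:ang(onplane("side",275+(x+.5)/6.4-.5,196+(y-266+.5)/6.4-.5,z))
print("notch",S(115,426,.115),S(320,538,.115),"lug",S(55,441,.103))
E
```

```text
pegs (np.float64(0.0524), np.float64(0.275)) (np.float64(0.0511), np.float64(0.269)) lugs (np.float64(0.0927), np.float64(0.251)) (np.float64(0.0921), np.float64(0.277))
notch (np.float64(0.0614), np.float64(0.292)) (np.float64(0.0671), np.float64(0.282)) lug (np.float64(0.0894), np.float64(0.306))
```

Notches and pins agree within about 0.01 rad (0.04 allowed). I'll ease off the peg, rise, and centre over the rim with the fingers at 52 mm so both tips bear on the rim.

```bash

python3 -m crank '{"travel":[[0,0.1,0],[0,0.1,0],[0,0.1,-0.8],[0,0.1,-1.7],[0,0.1,-2.5]],"turn":[0,0,0,0,0]}'
python3 -m crank '{"travel":[[0,0,0],[0,0,0]],"turn":[0,0]}' 52
python3 -c "
from h import *
plan(.4945,.0365,.31,1.114)"
```

```text
clock: 4.92
tcp_pos: [0.4735, -0.0134, 0.3419]
orientation: [-0.001, 0.849, 0.528, -0.001]
wrist_force: [1.9, -0.5, 0.2]
finger_gap: 0.0237
clock: 5.08
tcp_pos: [0.4753, -0.0138, 0.3428]
orientation: [0.001, 0.849, 0.528, 0.001]
wrist_force: [-0.0, 0.9, -0.6]
finger_gap: 0.0471
t 5.08 tcp [ 0.4753 -0.0138  0.3428] ang 1.113 tilt -1.0 F [-0.   0.9 -0.6] q [-0.2   0.11  0.06  1.52  0.    1.83]
travel [ 1.34  -0.127  0.821] turn -0.001
```

```bash

python3 -m crank '{"travel":[[0.7,-0.13,0],[1.34,-0.13,0],[1.34,-0.13,0.4],[1.34,-0.13,0.82],[1.34,-0.13,0.82]],"turn":[0,0,0,0,0]}'
for i in 1 ; do
python3 -m crank '{"travel":[[0,0,0.1],[0,0,0.2],[0,0,0.3],[0,0,0.4],[0,0,0.4]],"turn":[0,0,0,0,0]}'; done
python3 -m crank '{"travel":[[0,0,0.05],[0,0,0.1],[0,0,0.15],[0,0,0.15]],"turn":[0,0,0,0]}'
python3 -c "
from h import *
plan(.4945,.0365,.28,1.114)"
```

```text
clock: 5.5
tcp_pos: [0.4915, 0.0373, 0.3039]
orientation: [-0.003, 0.849, 0.529, -0.003]
wrist_force: [-0.2, -0.2, -0.9]
finger_gap: 0.052
clock: 5.92
tcp_pos: [0.4935, 0.0363, 0.292]
orientation: [-0.0, 0.849, 0.528, -0.0]
wrist_force: [-1.0, 0.3, -0.6]
finger_gap: 0.0522
clock: 6.25
tcp_pos: [0.4936, 0.0365, 0.2862]
orientation: [-0.0, 0.849, 0.528, -0.0]
wrist_force: [-1.3, -0.5, -0.6]
finger_gap: 0.0518
t 6.25 tcp [0.4936 0.0365 0.2862] ang 1.113 tilt -1.0 F [-1.3 -0.5 -0.6] q [-0.09  0.15 -0.03  1.39 -0.    1.94]
travel [0.01  0.021 0.155] turn -0.001
```

```bash

for i in 1; do
python3 -m crank '{"travel":[[0,0,0.03],[0,0,0.06],[0,0,0.1],[0,0,0.1]],"turn":[0,0,0,0]}'
python3 -m crank '{"travel":[[0,0,0.03],[0,0,0.06],[0,0,0.1],[0,0,0.1]],"turn":[0,0,0,0]}'
done
```

```text
clock: 6.58
tcp_pos: [0.4938, 0.0365, 0.2827]
orientation: [0.0, 0.849, 0.528, 0.0]
wrist_force: [-0.2, 0.3, 2.7]
finger_gap: 0.052
clock: 6.92
tcp_pos: [0.4938, 0.0365, 0.2789]
orientation: [0.0, 0.849, 0.528, 0.0]
wrist_force: [0.4, -0.6, 2.3]
finger_gap: 0.052
```

```bash

python3 -m crank '{"travel":[[0,0,0.03],[0,0,0.06],[0,0,0.1],[0,0,0.1]],"turn":[0,0,0,0]}'
python3 -m crank '{"travel":[[0,0,0.03],[0,0,0.05],[0,0,0.05]],"turn":[0,0,0]}'
```

```text
clock: 7.25
tcp_pos: [0.4938, 0.0365, 0.2748]
orientation: [0.0, 0.849, 0.528, 0.0]
wrist_force: [-1.3, 0.4, 4.5]
finger_gap: 0.0516
clock: 7.5
tcp_pos: [0.4938, 0.0365, 0.2729]
orientation: [0.0, 0.849, 0.528, 0.0]
wrist_force: [-0.3, -0.7, 3.4]
finger_gap: 0.052
```

```bash

python3 -m crank '{"travel":[[0,0,0.03],[0,0,0.05],[0,0,0.05]],"turn":[0,0,0]}'
python3 -m crank '{"travel":[[0,0,0.03],[0,0,0.05],[0,0,0.05]],"turn":[0,0,0]}'
python3 - <<'E'
from workcell import *
import cv2,numpy as np
s=read_camera("side")["image"]; cv2.imwrite("pics/7.png",cv2.convertScaleAbs(cv2.resize(s[150:270,260:370],(495,540),interpolation=2)[:,:,::-1],alpha=1.2))
E
```

```text
clock: 7.75
tcp_pos: [0.4938, 0.0365, 0.2715]
orientation: [0.0, 0.849, 0.528, 0.001]
wrist_force: [-3.0, -0.4, 8.9]
finger_gap: 0.0518
clock: 8.0
tcp_pos: [0.4939, 0.0365, 0.2714]
orientation: [0.001, 0.849, 0.528, 0.001]
wrist_force: [-5.1, 0.1, 18.8]
finger_gap: 0.052
```

View pics/7.png

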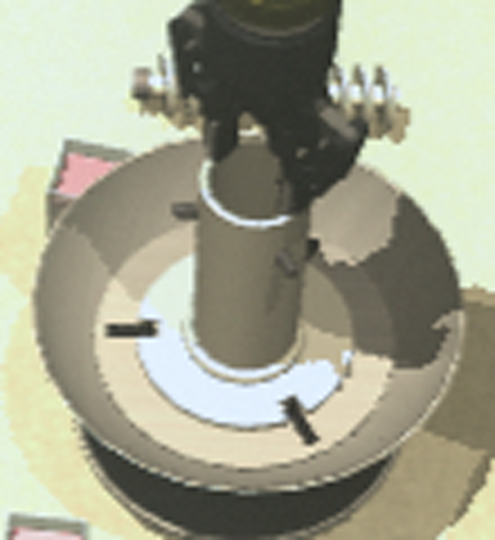

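The pins now show in the notches at (150,328) and (290,405). Travel has stopped at TCP z=0.2714, about 12 mm below first contact, with the force rising. I'll press a little more, then release and check.

```bash

python3 -m crank '{"travel":[[0,0,0.03],[0,0,0.03],[0,0,0.03]],"turn":[0,0,0]}'
python3 -m crank '{"travel":[[0,0,-0.1],[0,0,-0.3],[0,0,-0.8],[0,0,-1.6],[0,0,-2.4]],"turn":[0,0,0,0,0]}'
python3 -m crank '{"travel":[[-1,0,0],[-2,0,0],[-3,0,0],[-4,0,0],[-4,0,0]],"turn":[0,0,0,0,0]}'
python3 -m crank '{"travel":[[0,0,0],[0,0,0],[0,0,0]],"turn":[0,0,0]}'
python3 - <<'E'
from h import *
from workcell import *
import cv2,numpy as np
s=read_camera("side")["image"]; t=read_camera("top")["image"]
cv2.imwrite("pics/8.png",cv2.convertScaleAbs(np.hstack([cv2.resize(s[165:275,260:370],(400,400),interpolation=2),cv2.resize(t[180:310,230:360],(400,400),interpolation=2)])[:,:,::-1],alpha=1.3))
print(get_state()["tcp_pos"],get_state()["wrist_force"])
E
```

```text
clock: 8.3
tcp_pos: [0.494, 0.0365, 0.2713]
orientation: [0.002, 0.849, 0.528, 0.002]
wrist_force: [-6.8, -0.1, 25.1]
finger_gap: 0.0521
clock: 8.72
tcp_pos: [0.4929, 0.0366, 0.3632]
orientation: [-0.001, 0.849, 0.528, -0.001]
wrist_force: [0.6, 0.2, 0.2]
finger_gap: 0.0518
clock: 9.13
tcp_pos: [0.4207, -0.1121, 0.3631]
orientation: [0.0, 0.851, 0.525, -0.001]
wrist_force: [1.0, 0.0, -0.4]
finger_gap: 0.0519
clock: 9.38
tcp_pos: [0.4233, -0.1063, 0.3631]
orientation: [-0.0, 0.849, 0.529, -0.0]
wrist_force: [-0.8, 0.7, 0.2]
finger_gap: 0.0521
[ 0.42342474 -0.10587452  0.36311988] [-0.25822078 -0.77865808  0.56013152]
```

View pics/8.png

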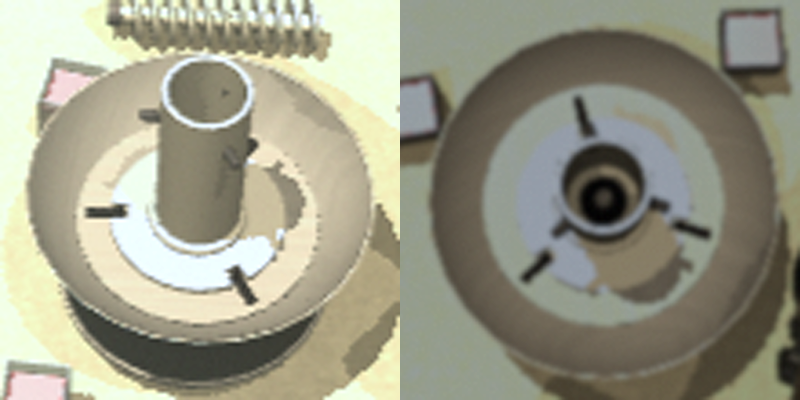

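The rim moved 3 px lower in the side view, which matches 12 mm. The lugs and pins run into all three notches, and nothing else has moved. I'll hand in.

```bash
python3 -c "
from workcell import *
print(hand_in(), get_state()['clock'])"
```

```text
the job is handed in; nothing more can be done
the job is handed in; nothing more can be done
```

The tower is turned onto its pins and pressed fully home, and I handed the job in at about 9.5 s of robot time. `hand_in()` gives no verdict.

- **Turning:** I placed the two fingertips loosely around one peg and pushed it about 0.9 rad clockwise. Before pressing, the wrist camera put the pegs at 0.27 and the lugs at 0.26 rad, within the 0.04 rad tolerance. The coarser side view gave about 0.29 for the notches and 0.31 for one lug.
- **Pressing:** I pressed the rim with both fingertips. It went down about 12 mm at only 3 to 5 N measured, a little below the 6 N expected. It then stopped hard, and I pressed to 25 N with no further travel.
- **Last checks:** After I let go and backed off, the side view showed the rim about 3 px lower, which matches 12 mm. All three pins showed in their notches and the wrist force was about zero. The auger and both cups were where they started. The canopy was outside that last picture, but the arm never went near it.

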